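# Vent the oil sprayer and twist off its cap of unknown thread hand

## Robot

A 6-joint arm with a two-finger parallel gripper is mounted at the origin on the work surface. World frame = base frame: x ahead of the robot, y to its left, z up, the work surface at z = 0. Lengths are in mm, angles in rad, forces in N, time in s.
With the tool pointing down it reaches from about 350 to 775 mm from the base axis. Payload 7.3 kg.
Tool frame: the origin (TCP) lies at the very end of the fingers, on their centre line; the grasp point (between the pads) lies 19 mm behind it (bot.tcp_to_grasp is the distance from the TCP to the grasp point, in mm); z points along the fingers, y is the direction in which the jaws open and shut (so a half turn about z gives the same grasp; the last joint's range is limited). The gripper opens to 92 mm and grips with 3 to 60 N. Pads are 19 mm wide; open, the fingers measure 130 mm over their backs; the gripper's body (75 mm by 190 mm) begins 47 mm behind the grasp point.
Start: joints at [-1.484, 0.342, 1.524, -0, 1.275, -0.146], TCP at [121.141, -510.855, 197.641] pointing down, gripper open.
Joint ranges: [-2.53, 2.53], [-0.77, 2.02], [0.04, 2.7], [-1, 4.14], [0.28, 2.66], [-3.11, 3.11]. Speed limits (rad/s): [2.57, 2.57, 3.14, 3.14, 3.14, 3.14].

## Interface

Orientations are given as [roll, pitch, yaw] about the fixed x, y, z axes, in that order (R = Rz(yaw) Ry(pitch) Rx(roll)).
In Python, from plant import bot gives the robot as it stands. The module is installed in compiled form; this text tells all that it offers.
- The arm moves only by the tool carry_out, never from a script. Its argument "motion" is a list of rows, each a list of 5 numbers: the closure, from 0 (fully open) to 1 (shut), then the shift along the tool's x, y, z in mm, then the turn about the tool's z in degrees. In form: [[claw, dx, dy, dz, spin], ...]. A call has 1 to 10 rows; each row is the pose to reach, as a shift and turn from the pose measured when the call began, along the tool's axes at that moment; what a row does not reach only later rows make up. A row lasts 1/8 s, in which the tool goes at most 62.5 mm and 10.7 degrees, less where a joint would pass 70% of its speed; a pose out of reach is approached as far as the arm can. A call with a gripper value outside its range is refused whole. The fingers move at their own pace and stop on an object; the grip force is fixed at half the most. Time passes only in rows, so rows that repeat a pose let the fingers close. It gives the time, the measured TCP pose, the force and the opening at its end, in the units of the state.
- bot.get_obs(): the state, without advancing time (a new reading comes with each control period).
- bot.capture(name): name is "scene" or "side" or "wrist"; returns a dict with "color" (480x640x3 uint8, red, green, blue), "depth" (480x640 float32, mm along the optical axis (not along the pixel's ray), 0 where there is no reading), "K" (3x3 intrinsics, pixels), "camera_from_world" (4x4, takes a point from world to camera coordinates). Camera axes: x right, y down, z forward; pixel columns grow to the right and rows downward; lengths in mm; the calibration is good to about 2 mm. A picture is of the moment at which its call begins.
- bot.close_job(): hands the job in, once; it reports no verdict.
The state is a dict: "time": time; "joint_positions": joint angles; "dq": joint speeds; "tau": joint torques, N m; "tool_pos": TCP position; "tcp_rot": TCP orientation; "contact_force": force on the tool from outside, world axes, zero at the start; "moment": the same for the moment, N m; "grip_width": finger opening in mm.
Only numpy, scipy, OpenCV 4.12 (cv2) and the standard library are available. Lean on these libraries where they do the work, as an engineer would, in place of code of your own. Each camera call takes 0.05 s, during which the arm holds its last target.

## Task

Let the pressure out of the oil sprayer by pressing the nozzle on its cap right down for a moment and letting it spring back, before turning the cap. Nobody remembers which way the cap unscrews: try it one way and, if it stops, the other way, without wrenching it, until it comes loose, then lift it off. Finish while still holding the cap in the gripper, level and well clear (at least 6 cm) above the bottle's neck, ready for refilling, and leave everything else on the board where it is.

Things in the scene. Friction and masses are not known exactly. Their poses are not given: they have to be found in the camera images.
- sprayer: Oil sprayer, the only thing with a nozzle on top: clear glass bottle 62 mm wide, narrowing from 70 to 88 mm above the board, fixed upright (cannot move or turn) in a round white dock 84 mm wide, 22 mm high. Steel flange 47 mm wide, ending 99 mm above the board. Origin: centre of underside, z up. Neighbours stand at least 0.12 m away, centre to centre, and are at most 115 mm high.
- cap: The sprayer's ribbed black round cap, 52 mm wide, 32 mm high, about 50 g; its underside is 100 mm above the board when closed. Origin: centre of underside, z up through the nozzle; its x axis lies along the sprayer's x axis (within 0.05 rad) when closed. About 1 mm of sideways play. A grip of 20 to 40 N is plenty; over 150 N between cap and bottle counts as wrenching.
- thread (a point): Centre of the steel neck's top (22 mm wide, 128 mm above the board), inside the cap. Quarter-turn thread; its hand cannot be seen and differs from start to start. Wrong way: hard stop after 0.1 to 0.35 rad, moment rising past 0.3 N m until the fingers slip. Right way: turns almost freely, loose after 0.6 to 0.85 rad, lifts straight off from 0.9 to 1.8 (best 1.1). Until loose it rises 3 mm at most.
- nozzle (a joint): Travel of the spray nozzle on the cap: 0 up, 0.006 m fully pressed; its spring takes about 1.5 N to start and 4.5 N to press fully, and returns it when let go.
- nozzle_top (a point): Centre of the nozzle's flat top. The nozzle is a white button, 20 mm wide with a short spout, in the middle of the cap; its top is 24 mm above the cap's top (156 mm above the board when closed), 18 mm when pressed.
- salt_shaker: Bystander: glass salt shaker with steel cap, 48 mm wide, 84 mm high. Origin: centre of underside.
- pepper_mill: Bystander: dark wooden mill, 52 mm wide, 115 mm high. Origin: centre of underside.
- pot: Bystander: small white ceramic pot, about 84 mm wide, 65 mm high. Origin: centre of underside.
- pot_lid: Bystander: the pot's lid lying on it, 90 mm wide, its knob ending 97 mm above the board. Origin: centre of underside.
- plate: Bystander: red melamine plate, 190 mm wide, 18 mm high, to the robot's right. Origin: centre of underside.
- tongs: Bystander: steel tongs, about 225 mm long, 22 mm high, lying crosswise at the far side. Origin: under the middle of their arms.
- spice_jar: Bystander: small jar, 44 mm wide, 80 mm high, to the robot's left. Origin: centre of underside.
There are look-alikes about, which are no part of the job. Of the things that look like the cap, the middle-sized one is meant. Leave any blue or yellow look-alike of the sprayer alone.

How it is judged (in metres and radians):
On the way, in this order (a step that is already met when the one before it is completed fails the run):
1. the nozzle is pressed down (4.5 mm or more) with the cap still closed (value of joint nozzle above 0.0045 m and angle between the x axis of cap and the x axis of sprayer, either way round below 0.42 rad and z of cap in the frame of sprayer below 0.106 m), for 0.1 s.
2. the nozzle has sprung back with the cap still closed (value of joint nozzle below 0.0015 m and angle between the x axis of cap and the x axis of sprayer, either way round below 0.42 rad and z of cap in the frame of sprayer below 0.106 m), for 0.1 s.
3. the cap is turned loose (over 0.6 rad) while still down on the neck (angle between the x axis of cap and the x axis of sprayer, either way round above 0.6 rad and z of cap in the frame of sprayer below 0.11 m), for 0.05 s.
4. the cap is lifted clear of the neck in the gripper (z of cap in the frame of sprayer above 0.15 m and contact force between cap and the fingers above 1 N), for 0.2 s.
At the end, for the whole second after the job is handed in: the cap is held still in the gripper, over the sprayer (within 100 mm sideways), its underside at least 50 mm above where it sat when closed, level within 0.35 rad, touching the bottle no more (all of step 4 and contact force between cap and sprayer below 0.1 N and angle between cap's own z axis and vertical below 0.35 rad and horizontal distance between cap and sprayer below 0.1 m and linear speed of cap below 0.03 m/s); the arm keeps its last pose, push and grip.
It fails at once if a bystander (shaker, mill, pot, its lid, plate, tongs or jar) is moved more than 30 mm or tipped (distance of any of salt_shaker, pepper_mill, pot, pot_lid, plate, tongs, spice_jar from where it was at the start of the episode above 0.03 m or angle between any of salt_shaker, pepper_mill, pot, pot_lid, plate, tongs, spice_jar's own z axis and vertical above 0.5 rad).
It fails at once if the cap is wrenched (over 150 N against the bottle) (contact force between cap and sprayer above 150 N).
It also fails if it takes over 61 s, if anything falls off the work surface, if the arm or the gripper's body presses on something with over 40 N, if the wrist force passes 120 N, or if a joint passes its speed limit or range.

## Working session

There is one attempt and no reset: what is moved stays moved. The work goes in short steps, Python scripts to look and compute and a tool call to move; the robot and the scene stay as the last step left them, time stands still between calls to the robot, and variables do not carry over. Pictures are saved under pics/ and viewed, and the job is handed in when it is done.

Besides the shell and the picture viewer there is one more tool, called after ">>>" by a JSON object that holds its "method" and its "body". carry_out: Moves the arm, as the interface text tells. Its arguments: {"type":"object","properties":{"motion":{"type":"array","items":{"type":"array","items":{"type":"number"}}}},"required":["motion"]}

```bash
mkdir -p pics; python3 - <<'E'
from plant import bot
import cv2,pickle
o=bot.get_obs();print(o)
d={}
for n in("scene","side","wrist"):
    c=bot.capture(n);d[n]=c
    cv2.imwrite(f"pics/{n}0.png",c["color"][:,:,::-1])
pickle.dump(d,open("caps0.pkl","wb"))
E
```

```text
{'time': 0.0, 'joint_positions': array([-1.48401877e+00,  3.42713131e-01,  1.52502227e+00,  1.44189945e-05,
        1.27541770e+00, -1.45991982e-01]), 'dq': array([ 0.00029083, -0.00042556,  0.00074564, -0.00052163, -0.00130281,
       -0.00027826]), 'tau': array([ 4.20894594e-04, -4.31240952e+01, -2.44216257e+01,  7.18799606e-02,
        5.60735771e-02, -1.18567600e-04]), 'tool_pos': array([ 121.09360235, -510.37071423,  196.94815772]), 'tcp_rot': array([-3.14005082e+00, -2.40645102e-04,  2.32765147e-01]), 'contact_force': array([-0.46172163, -0.5796662 , -0.63168018]), 'moment': array([-0.01059511,  0.00693951, -0.0362251 ]), 'grip_width': 91.91074671745669}
```

View pics/scene0.png

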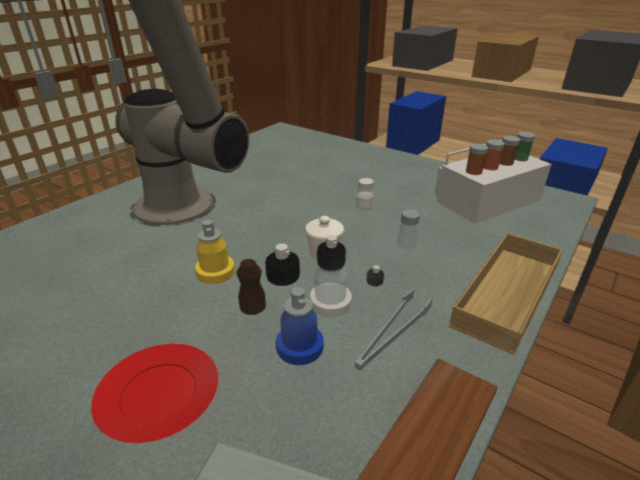

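View pics/side0.png

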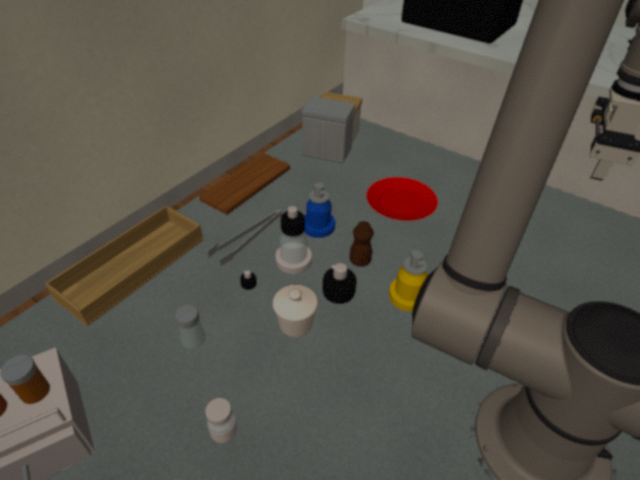

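View pics/wrist0.png

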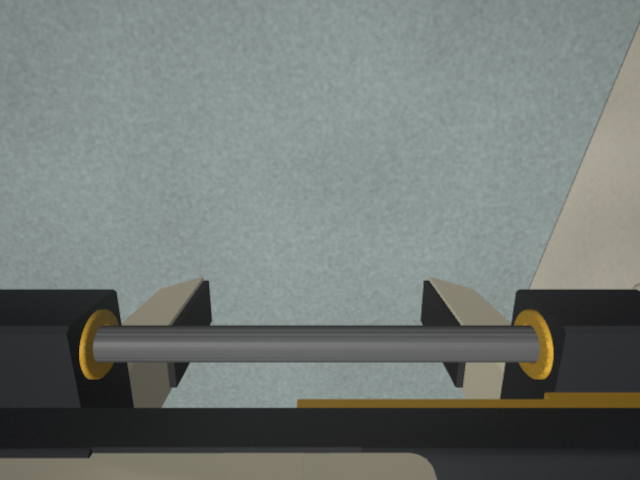

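Cap-like things in scene view: a large one on the board at (283,267), a small one on the board at (376,277), and the middle-sized one on the clear bottle in its white dock at (331,255), which is the same as side (293,222). The one on the clear bottle fits. The blue (299,325) and yellow (213,252) sprayers are look-alikes to leave alone. I'll confirm it in a crop and measure.

```bash
cat > h.py <<'E'
import numpy as np,cv2
def ray(c,u,v):
    T=c["camera_from_world"];R=T[:3,:3];t=T[:3,3]
    o=-R.T@t; d=R.T@np.linalg.inv(c["K"])@np.array([u,v,1.0]); return o,d
def onz(c,u,v,z):
    o,d=ray(c,u,v); return o+d*(z-o[2])/d[2]
def world(c,u,v):
    T=c["camera_from_world"];R=T[:3,:3];t=T[:3,3]
    z=c["depth"][v,u][...,None].astype(float)
    p=np.stack([u,v,np.ones_like(u)],-1)@np.linalg.inv(c["K"]).T*z
    return (p-t)@R
E
python3 - <<'E'
import pickle,cv2,numpy as np
from h import *
d=pickle.load(open("caps0.pkl","rb"))
ims=[]
for n,(x0,y0,x1,y1) in {"scene":(230,190,430,340),"side":(200,170,400,320)}.items():
    c=d[n];ims.append(cv2.resize(c["color"][y0:y1,x0:x1,::-1],None,fx=2,fy=4 and 2,interpolation=cv2.INTER_CUBIC))
    v,u=np.mgrid[y0:y1,x0:x1]; v=v.ravel();u=u.ravel()
    col=c["color"][v,u].astype(int); dark=(col.max(1)<50)
    m=np.zeros((480,640),np.uint8); m[v[dark],u[dark]]=255
    k,l,s,ce=cv2.connectedComponentsWithStats(m)
    for i in range(1,k):
        if s[i,4]>60:
            vv,uu=np.where(l==i);P=world(c,uu,vv);P=P[c["depth"][vv,uu]>0]
            print(n,s[i],ce[i],np.percentile(P,[5,50,95],axis=0).round().tolist() if len(P) else None)
    br=(c["color"].min(2)>140).astype(np.uint8); mm=np.zeros_like(br);mm[y0:y1,x0:x1]=br[y0:y1,x0:x1]
    k,l,s,ce=cv2.connectedComponentsWithStats(mm)
    for i in range(1,k):
        if 20<s[i,4]<3000:
            print("white",n,s[i],ce[i],[onz(c,*ce[i],z).round(1).tolist() for z in (22,150)])
cv2.imwrite("pics/crop0.png",np.hstack(ims))
E
```

```text
scene [317 242  28  29 615] [330.77073171 256.63252033] [[579.0, -112.0, 104.0], [604.0, -100.0, 127.0], [619.0, -76.0, 135.0]]
scene [266 252  33  33 869] [282.17491369 269.21749137] [[440.0, -107.0, 7.0], [475.0, -89.0, 38.0], [493.0, -55.0, 48.0]]
scene [238 265  27  49 990] [250.34141414 290.93232323] [[471.0, -209.0, 8.0], [489.0, -198.0, 48.0], [499.0, -178.0, 98.0]]
scene [367 270  16  16 181] [374.86187845 278.02762431] [[619.0, 12.0, 4.0], [636.0, 19.0, 18.0], [645.0, 34.0, 23.0]]
white scene [360 192  12   3  31] [365.09677419 193.03225806] [[417.0, 338.8, 22.0], [545.5, 112.5, 150.0]]
white scene [306 216  38  24 585] [324.95897436 228.24444444] [[437.8, 115.3, 22.0], [561.5, -59.4, 150.0]]
white scene [276 244  12   6  62] [281.19354839 246.5       ] [[403.9, -10.3, 22.0], [535.5, -156.0, 150.0]]
white scene [310 288  42  21 295] [330.96610169 300.35932203] [[605.2, -99.2, 22.0], [690.3, -224.4, 150.0]]
side [281 212  24  24 457] [292.51422319 224.37199125] [[568.0, -97.0, 105.0], [582.0, -72.0, 130.0], [609.0, -59.0, 136.0]]
side [350 223  23  43 640] [361.7796875 246.34375  ] [[450.0, -185.0, 10.0], [463.0, -167.0, 51.0], [484.0, -158.0, 107.0]]
side [323 269  34  35 865] [338.80231214 287.21734104] [[423.0, -89.0, 8.0], [445.0, -52.0, 43.0], [481.0, -36.0, 49.0]]
side [240 273  17  17 192] [248.16666667 281.66666667] [[611.0, 20.0, 5.0], [620.0, 38.0, 21.0], [639.0, 48.0, 25.0]]
white side [275 301  23  18 245] [285.97959184 308.76734694] [[507.0, 48.1, 22.0], [439.4, 125.7, 150.0]]
```

View pics/crop0.png

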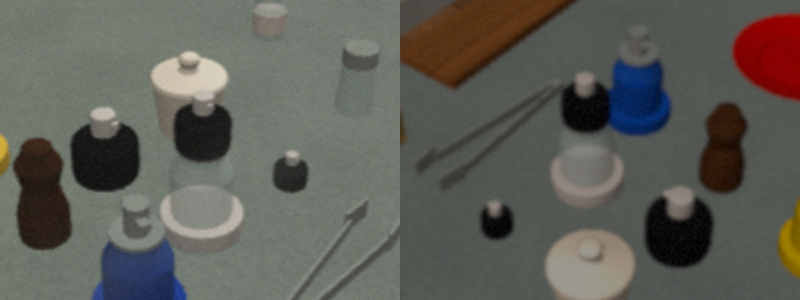

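The crop confirms it: a middle-sized black cap with a white nozzle, on the clear bottle in the white dock. Now I'll triangulate.

```bash
cat >> h.py <<'E'
def tri(L):
    A=np.zeros((3,3));b=np.zeros(3)
    for c,u,v in L:
        o,d=ray(c,u,v);d=d/np.linalg.norm(d);M=np.eye(3)-np.outer(d,d);A+=M;b+=M@o
    p=np.linalg.solve(A,b)
    e=[np.linalg.norm(np.cross(p-ray(c,u,v)[0],ray(c,u,v)[1]/np.linalg.norm(ray(c,u,v)[1]))) for c,u,v in L]
    return p,e
E
python3 - <<'E'
import pickle
from h import *
d=pickle.load(open("caps0.pkl","rb"));s,q=d["scene"],d["side"]
def bb(c,box,f):
    x0,y0,x1,y1=box;m=np.zeros((480,640),np.uint8);m[y0:y1,x0:x1]=f(c["color"].astype(int))[y0:y1,x0:x1]
    k,l,st,ce=cv2.connectedComponentsWithStats(m);i=1+st[1:,4].argmax();return st[i],ce[i]
print("cap bbox tri",tri([(s,330.8,256.3),(q,292.7,224)]))
for c,n,uv in((s,"scene",(330.8,256.3)),(q,"side",(292.7,224))): print(n,onz(c,*uv,116).round(1))
print("nozzle",tri([(s,332,241),(q,292.5,211.5)]))
# cameras at dock ring
print("dock scene z11",onz(s,331,300,15), "tri others: blue noz",tri([(s,298,292),(q,319,188)])[0],"mill",tri([(s,250,263),(q,364,226)])[0],"yellow",tri([(s,208,226),(q,417,257)])[0],"potknob",tri([(s,324.5,220),(q,295,295)])[0])
for n in d: print(n,ray(d[n],320,240)[0].round())
E
```

```text
cap bbox tri (array([593.20284161, -85.20890582, 112.97647397]), [np.float64(0.30065440592581355), np.float64(0.3006544059257895)])
scene [595.9 -88.6 116. ]
side [590.7 -82.7 116. ]
nozzle (array([594.26724428, -85.40571928, 147.11867011]), [np.float64(1.2474387169428915), np.float64(1.2474387169429662)])
dock scene z11 [599.98717533 -91.37182209  15.        ] tri others: blue noz [ 616.50181704 -212.45377128  122.74869139] mill [ 474.27773153 -180.65463694  103.23998414] yellow [ 331.26540146 -150.26981474  118.69858053] potknob [479.8506244   52.50427274  88.48731334]
scene [ 974. -642.  577.]
side [106. 510. 783.]
wrist [ 193. -493.  383.]
```

>>> {"method": "carry_out", "body": {"motion": [[1,50,-27,0,-7],[1,106,-58,0,-14],[1,162,-88,0,-21],[1,218,-119,0,-28],[1,274,-150,0,-35],[1,330,-180,0,-42],[1,386,-211,0,-49],[1,442,-241,0,-56],[1,498,-272,0,-62],[1,558,-305,0,-68]]}}

```text
time: 1.4
tool_pos: [582.6, -94.5, 197.4]
tcp_rot: [-3.141, -0.001, 1.423]
contact_force: [1.3, -1.6, 1.1]
grip_width: 0.9
```

>>> {"method": "carry_out", "body": {"motion": [[1,0,0,0,0],[1,0,0,0,0]]}}

```text
time: 1.65
tool_pos: [582.1, -94.4, 196.7]
tcp_rot: [-3.139, -0.001, 1.423]
contact_force: [-0.1, -0.6, 0.0]
grip_width: 0.3
```

```bash
python3 - <<'E'
from plant import bot
import cv2,pickle
d={}
for n in("scene","side","wrist"):
    c=bot.capture(n);d[n]=c
    cv2.imwrite(f"pics/{n}1.png",c["color"][:,:,::-1])
pickle.dump(d,open("caps1.pkl","wb"))
o=bot.get_obs();print({k:o[k] for k in("time","tool_pos","tcp_rot","joint_positions","contact_force","grip_width")})
E
```

```text
{'time': 1.8, 'tool_pos': array([581.80737879, -95.68031493, 197.48953581]), 'tcp_rot': array([-3.14083186e+00, -6.89744791e-04,  1.42107458e+00]), 'joint_positions': array([-2.93275207e-01,  4.62221441e-01,  1.33716950e+00,  5.89019483e-04,
        1.34305340e+00, -1.43686955e-01]), 'contact_force': array([-1.01966223, -0.23865087, -0.25837408]), 'grip_width': 0.6399726031416726}
```

View pics/wrist1.png

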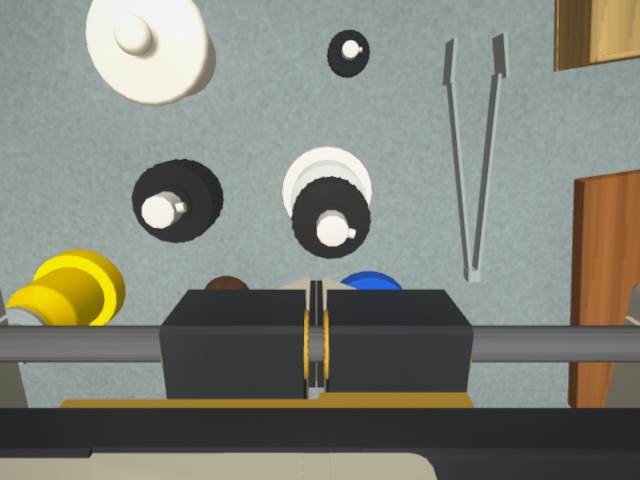

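Wrist view: nozzle top at (332,229), cap disc about (331,217), and the fingertips meet at (316,282). I'll measure these.

```bash
python3 - <<'E'
import pickle
from h import *
d=pickle.load(open("caps1.pkl","rb"));w=d["wrist"];C=w["color"].astype(int)
def comp(m,box):
    x0,y0,x1,y1=box;M=np.zeros((480,640),np.uint8);M[y0:y1,x0:x1]=m[y0:y1,x0:x1]
    k,l,st,ce=cv2.connectedComponentsWithStats(M);i=1+st[1:,4].argmax();return (l==i).astype(np.uint8),st[i],ce[i]
M,st,ce=comp((C.min(2)>180),(300,205,365,255));print(st,ce)
v,u=np.where(M);P=world(w,u,v);print("noz depth med",np.median(P,0),np.percentile(P[:,2],[50,80,95]))
top=P[P[:,2]>np.percentile(P[:,2],90)-3];print(top.mean(0),(top.min(0)+top.max(0))/2)
D=(C.max(2)<60)
M,st,ce=comp(D,(280,165,385,268));print("cap",st,ce)
cs,_=cv2.findContours(M,cv2.RETR_EXTERNAL,cv2.CHAIN_APPROX_NONE);e=cv2.minEnclosingCircle(max(cs,key=len));print(e)
v,u=np.where(M);P=world(w,u,v);print(np.percentile(P[:,2],[10,50,90]));top=P[abs(P[:,2]-132)<4];print("cap top",(top.min(0)+top.max(0))/2,top.max(0)-top.min(0))
print("tri cap circle @128",onz(w,*e[0],128), "noz 332,230@156",onz(w,330,229,156))
im=cv2.resize(w["color"][150:280,270:390,::-1],None,fx=5,fy=4.6 and 5-.5,interpolation=cv2.INTER_CUBIC);cv2.imwrite("pics/crop1.png",im)
E
```

```text
[317 215  38  31 823] [333.36573512 230.31956258]
noz depth med [593.5672858  -84.68002019 154.93872473] [154.93872473 155.53810995 156.09336342]
[592.99011351 -83.98765949 156.19845144] [592.89218228 -57.87772864 268.14623478]
cap [ 292  177   78   81 3232] [329.90934406 217.74257426]
((330.8296203613281, 216.76666259765625), 40.53022766113281)
[129.15922269 131.10927902 133.2660867 ]
cap top [593.08331213 -84.39776155 132.05015776] [50.30567728 50.31175652  7.89431227]
tri cap circle @128 [593.48291001 -82.39394735 128.        ] noz 332,230@156 [591.90069703 -83.0425175  156.        ]
```

View pics/crop1.png

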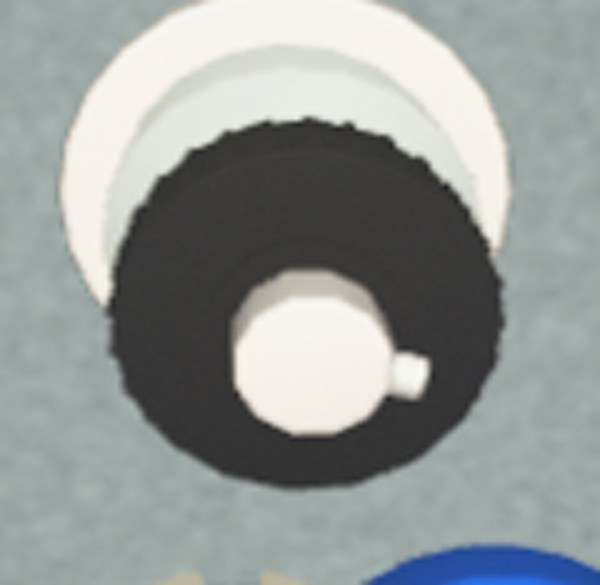

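>>> {"method": "carry_out", "body": {"motion": [[1,12,9.5,0,0],[1,12,9.5,18,0],[1,12,9.5,34,0],[1,12,9.5,34,0]]}}

```text
time: 2.3
tool_pos: [592.2, -85.0, 162.0]
tcp_rot: [-3.138, -0.001, 1.421]
contact_force: [-0.2, -0.6, 0.2]
grip_width: 0.6
```

```bash
python3 - <<'E'
from plant import bot
import cv2,numpy as np
c=bot.capture("wrist");a=c["color"][150:330,240:400,::-1]
cv2.imwrite("pics/w2.png",cv2.resize(a,None,fx=3,fy=3))
L=[bot.get_obs() for _ in range(3)]
for o in L: print(o["time"],o["tool_pos"],o["contact_force"])
E
```

```text
2.35 [592.71014775 -85.21267649 162.9946281 ] [-0.3690927  -0.82782804 -0.40420264]
2.35 [592.71014775 -85.21267649 162.9946281 ] [-0.3690927  -0.82782804 -0.40420264]
2.35 [592.71014775 -85.21267649 162.9946281 ] [-0.3690927  -0.82782804 -0.40420264]
```

View pics/w2.png

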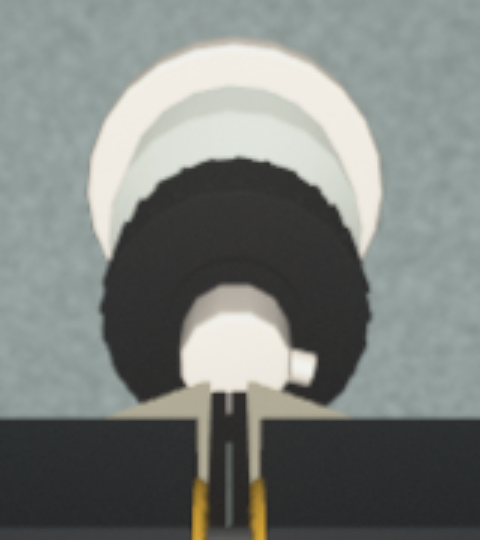

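The fingertips at (230,400) in the crop lie over the nozzle. Pressing in small steps.

>>> {"method": "carry_out", "body": {"motion": [[1,0,0,4,0],[1,0,0,7,0],[1,0,0,8,0],[1,0,0,8,0]]}}

```text
time: 2.85
tool_pos: [592.7, -85.2, 155.1]
tcp_rot: [-3.14, -0.001, 1.421]
contact_force: [0.3, 0.2, -0.2]
grip_width: 0.8
```

>>> {"method": "carry_out", "body": {"motion": [[1,0,0,1.5,0],[1,0,0,2,0],[1,0,0,2,0]]}}

```text
time: 3.22
tool_pos: [592.7, -85.2, 153.0]
tcp_rot: [-3.14, -0.001, 1.421]
contact_force: [-0.6, -0.4, 0.2]
grip_width: 0.6
```

>>> {"method": "carry_out", "body": {"motion": [[1,0,0,1,0],[1,0,0,1.5,0],[1,0,0,1.5,0]]}}

```text
time: 3.6
tool_pos: [592.7, -85.2, 151.5]
tcp_rot: [-3.14, -0.001, 1.421]
contact_force: [-0.4, 0.4, 0.0]
grip_width: 0.6
```

```bash
python3 - <<'E'
from plant import bot
import cv2,numpy as np
A=[]
for n,(x,y) in (("wrist",(320,270)),("scene",(331,245)),("side",(293,215))):
    c=bot.capture(n);h=30 if n!="wrist" else 60
    A.append(cv2.resize(c["color"][y-h:y+h,x-h:x+h,::-1],(260,260),interpolation=cv2.INTER_CUBIC))
cv2.imwrite("pics/w3.png",np.hstack(A))
o=bot.get_obs();print(o["time"],o["tool_pos"],o["contact_force"])
E
```

```text
3.75 [592.71796914 -85.1984501  151.5600986 ] [ 0.0994683   0.08173273 -0.16799269]
```

View pics/w3.png

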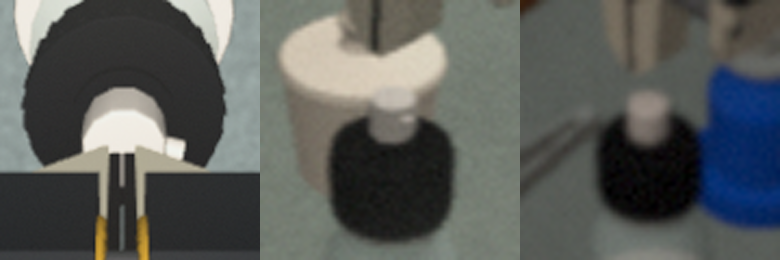

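```bash
python3 - <<'E'
import pickle
from h import *
d=pickle.load(open("caps1.pkl","rb"));s,q=d["scene"],d["side"]
print("tip",tri([(s,328.2,227.5),(q,289.5,201)]))
print("noz top",tri([(s,331.5,237.0),(q,293,207.5)]))
for n,c in (("s",s),("q",q)):
    for p in ([592.7,-85.2,151.5],[593,-84.5,156],[593,-84.5,132]):
        x=c["camera_from_world"]@np.array(p+[1.]);y=c["K"]@x[:3];print(n,p,y[:2]/y[2])
E
```

```text
tip (array([593.04422685, -85.08664181, 175.42999695]), [np.float64(5.132038907836373), np.float64(5.132038907836708)])
noz top (array([594.28499238, -87.33702071, 156.64848155]), [np.float64(1.2899370458285155), np.float64(1.2899370458284192)])
s [592.7, -85.2, 151.5] [330.70145444 238.67227369]
s [593, -84.5, 156] [331.09377412 236.4471926 ]
s [593, -84.5, 132] [330.90915912 247.55179072]
q [592.7, -85.2, 151.5] [292.38984345 210.18667007]
q [593, -84.5, 156] [292.02579469 208.62791703]
q [593, -84.5, 132] [292.25360195 217.42981471]
```

The nozzle top projects right at 156 mm, but in both fixed views the fingertips still stand above it, though the TCP reads 151.5. I'll look more closely.

```bash
python3 - <<'E'
from plant import bot
import cv2,numpy as np,pickle
A=[];d={}
for n,(x,y) in (("scene",(331,215)),("side",(293,190))):
    c=bot.capture(n);h=50;d[n]=c
    A.append(cv2.resize(c["color"][y-h:y+h,x-h:x+h,::-1],(400,400),interpolation=cv2.INTER_CUBIC))
cv2.imwrite("pics/w4.png",np.hstack(A));pickle.dump(d,open("caps4.pkl","wb"))
from h import *
c=d["side"]
for v in range(188,216,2): print(v,[world(c,np.array([u]),np.array([v]))[0].round().tolist() for u in (288,291,294)])
E
```

```text
188 [[596.0, -77.0, 213.0], [583.0, -71.0, 222.0], [576.0, -72.0, 224.0]]
190 [[596.0, -77.0, 207.0], [584.0, -72.0, 215.0], [575.0, -70.0, 221.0]]
192 [[595.0, -75.0, 204.0], [586.0, -74.0, 209.0], [576.0, -71.0, 215.0]]
194 [[596.0, -77.0, 197.0], [585.0, -72.0, 206.0], [577.0, -72.0, 209.0]]
196 [[595.0, -75.0, 194.0], [586.0, -73.0, 199.0], [577.0, -72.0, 204.0]]
198 [[596.0, -76.0, 188.0], [586.0, -74.0, 194.0], [578.0, -73.0, 198.0]]
200 [[596.0, -76.0, 182.0], [584.0, -71.0, 191.0], [736.0, -268.0, -4.0]]
202 [[738.0, -246.0, 2.0], [735.0, -254.0, -1.0], [727.0, -257.0, -0.0]]
204 [[735.0, -241.0, -0.0], [729.0, -247.0, -1.0], [722.0, -250.0, 1.0]]
206 [[728.0, -233.0, 1.0], [599.0, -88.0, 158.0], [595.0, -94.0, 156.0]]
208 [[600.0, -80.0, 157.0], [596.0, -84.0, 157.0], [590.0, -87.0, 157.0]]
210 [[598.0, -77.0, 155.0], [592.0, -80.0, 155.0], [587.0, -83.0, 156.0]]
212 [[597.0, -76.0, 151.0], [591.0, -79.0, 152.0], [584.0, -80.0, 154.0]]
214 [[598.0, -77.0, 144.0], [590.0, -77.0, 148.0], [585.0, -81.0, 148.0]]
```

View pics/w4.png

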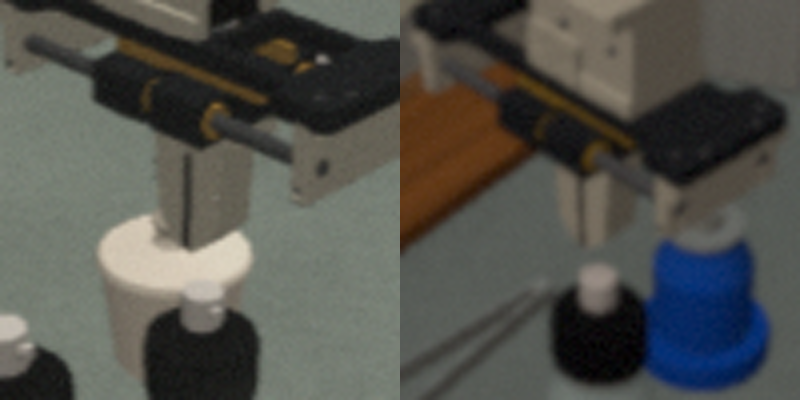

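```bash
python3 - <<'E'
import pickle
from plant import bot
from h import *
o=bot.get_obs();print(o["time"],o["tool_pos"],o["joint_positions"],o["grip_width"])
for f in("caps0.pkl","caps1.pkl","caps4.pkl"):
    d=pickle.load(open(f,"rb"))
    for n in("scene","side"):
        c=d[n];v,u=np.mgrid[0:480,0:640];P=world(c,u.ravel(),v.ravel())
        P=P[c["depth"].ravel()>0]
        t=np.array({"caps0.pkl":[121,-510.5],"caps1.pkl":[582,-95],"caps4.pkl":[592.7,-85.2]}[f])
        r=np.linalg.norm(P[:,:2]-t,axis=1)
        Q=P[(r<75 if f=="caps0.pkl" else r<25)&(P[:,2]>159)&(P[:,2]<400)]
        print(f,n,len(Q),np.sort(Q[:,2])[:12].round() if len(Q) else "", Q[Q[:,2].argsort()[:3]].round())
        if n=="side" or f!="caps0.pkl":
            print(np.histogram(Q[:,2],bins=np.arange(160,300,10))[0])
E
```

```text
3.85 [592.74314746 -85.21821245 151.58149948] [-2.71092094e-01  5.15222216e-01  1.37868925e+00  6.71015298e-04
  1.24968209e+00 -1.21167419e-01] 0.5565149020795852
caps0.pkl scene 0  []
caps0.pkl side 2142 [228. 228. 228. 228. 228. 229. 229. 229. 230. 230. 231. 231.] [[ 101. -464.  228.]
 [ 119. -459.  228.]
 [ 103. -463.  228.]]
[ 0  0  0  0  0  0  9 31 59 63 71 60 23]
caps1.pkl scene 1612 [225. 226. 226. 226. 227. 227. 227. 227. 227. 228. 228. 228.] [[ 577. -105.  225.]
 [ 578. -104.  226.]
 [ 580. -103.  226.]]
[  0   0   0   0   0   0  20  76 125 125 137 137  21]
caps1.pkl side 457 [225. 226. 227. 228. 229. 229. 230. 231. 231. 231. 232. 233.] [[586. -87. 225.]
 [587. -85. 226.]
 [590. -86. 227.]]
[ 0  0  0  0  0  0  6 40 80 80 93 41  8]
caps4.pkl scene 1373 [180. 180. 180. 181. 182. 182. 183. 183. 183. 183. 184. 185.] [[586. -95. 180.]
 [595. -97. 180.]
 [588. -94. 180.]]
[  0   0  38  96 117 119 125  53   1   0  15  44 105]
caps4.pkl side 379 [159. 182. 182. 183. 183. 184. 185. 185. 186. 186. 187. 187.] [[587. -87. 159.]
 [598. -75. 182.]
 [596. -76. 182.]]
[ 0  0 17 60 76 71 52 12  0  0  6 26  4]
```

Depth from both fixed cameras, at three poses, puts the fingertips about 28 mm higher than the reported TCP. XY agrees, and so do the nozzle and board heights. So I'll trust the cameras and feel for contact, expecting it near a TCP reading of 128.

>>> {"method": "carry_out", "body": {"motion": [[1,0,0,5,0],[1,0,0,10,0],[1,0,0,15,0],[1,0,0,18,0],[1,0,0,18,0]]}}

```text
time: 4.47
tool_pos: [592.5, -85.1, 133.2]
tcp_rot: [-3.139, -0.001, 1.421]
contact_force: [-0.2, -0.4, -0.5]
grip_width: 0.5
```

>>> {"method": "carry_out", "body": {"motion": [[1,0,0,2,0],[1,0,0,4,0],[1,0,0,4,0]]}}

```text
time: 4.85
tool_pos: [592.4, -85.1, 129.0]
tcp_rot: [-3.139, -0.001, 1.421]
contact_force: [0.9, -0.1, 0.2]
grip_width: 0.4
```

>>> {"method": "carry_out", "body": {"motion": [[1,0,0,1,0],[1,0,0,2,0],[1,0,0,2,0]]}}

```text
time: 5.22
tool_pos: [592.5, -85.2, 127.2]
tcp_rot: [-3.139, -0.001, 1.421]
contact_force: [-1.1, -0.8, 1.1]
grip_width: 0.3
```

```bash
python3 - <<'E'
from plant import bot
import cv2,numpy as np
A=[]
for n,(x,y) in (("scene",(331,235)),("side",(293,210))):
    c=bot.capture(n);h=40
    A.append(cv2.resize(c["color"][y-h:y+h,x-h:x+h,::-1],(400,400),interpolation=cv2.INTER_CUBIC))
cv2.imwrite("pics/w5.png",np.hstack(A))
o=bot.get_obs();print(o["time"],o["tool_pos"],o["contact_force"])
E
```

```text
5.325 [592.48595739 -85.10614829 127.21838673] [ 0.50211943 -0.17986576  0.74447675]
```

View pics/w5.png

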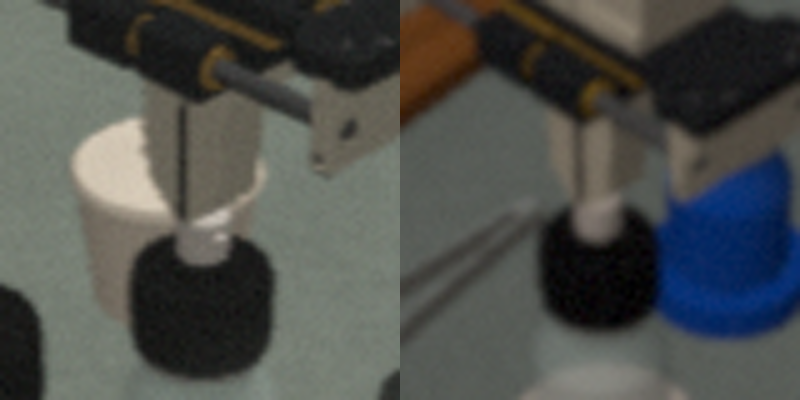

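The tips have reached the nozzle and the force is starting to rise. Pressing on.

>>> {"method": "carry_out", "body": {"motion": [[1,0,0,1,0],[1,0,0,2,0],[1,0,0,2,0]]}}

```text
time: 5.7
tool_pos: [592.5, -85.1, 125.3]
tcp_rot: [-3.139, -0.001, 1.421]
contact_force: [-0.4, 0.2, 3.0]
grip_width: 0.5
```

>>> {"method": "carry_out", "body": {"motion": [[1,0,0,1,0],[1,0,0,2,0],[1,0,0,2,0]]}}

```text
time: 6.08
tool_pos: [592.5, -85.1, 123.3]
tcp_rot: [-3.139, -0.001, 1.421]
contact_force: [-1.6, 0.1, 3.7]
grip_width: 0.5
```

>>> {"method": "carry_out", "body": {"motion": [[1,0,0,1,0],[1,0,0,1,0],[1,0,0,1,0]]}}

```text
time: 6.45
tool_pos: [592.5, -85.1, 122.4]
tcp_rot: [-3.139, -0.001, 1.421]
contact_force: [-1.6, -0.2, 3.5]
grip_width: 0.6
```

>>> {"method": "carry_out", "body": {"motion": [[1,0,0,0.5,0],[1,0,0,1,0],[1,0,0,1,0]]}}

```text
time: 6.82
tool_pos: [592.5, -85.1, 121.4]
tcp_rot: [-3.139, -0.001, 1.421]
contact_force: [-1.1, 0.6, 4.5]
grip_width: 0.2
```

>>> {"method": "carry_out", "body": {"motion": [[1,0,0,0.5,0],[1,0,0,0.8,0],[1,0,0,0.8,0]]}}

```text
time: 7.2
tool_pos: [592.6, -85.2, 121.1]
tcp_rot: [-3.14, -0.001, 1.421]
contact_force: [-2.2, 1.2, 6.7]
grip_width: 0.3
```

```bash
python3 - <<'E'
from plant import bot
import cv2,numpy as np
A=[]
for n,(x,y) in (("scene",(331,235)),("side",(293,210))):
    c=bot.capture(n);h=40
    A.append(cv2.resize(c["color"][y-h:y+h,x-h:x+h,::-1],(400,400),interpolation=cv2.INTER_CUBIC))
cv2.imwrite("pics/w6.png",np.hstack(A))
o=bot.get_obs();print(o["time"],o["tool_pos"],o["contact_force"])
E
```

```text
7.3 [592.6243188  -85.15226995 121.12884453] [-2.57519439  0.51211976  6.72246514]
```

View pics/w6.png

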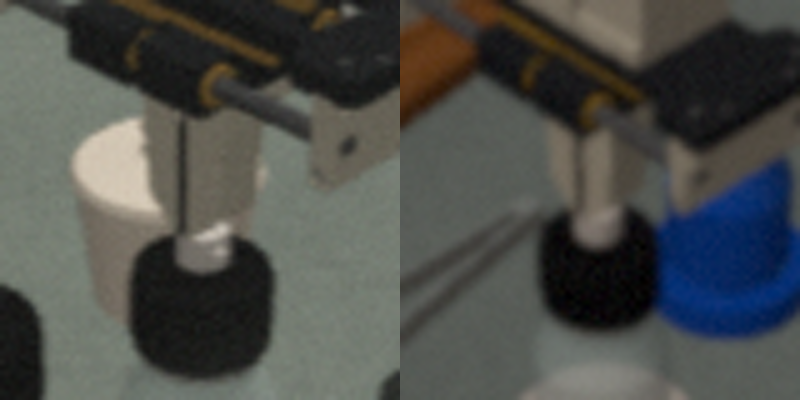

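The force jumped to 6.7 N with the TCP stopped at 121.1, so the nozzle is bottomed. That puts the tips 28.9 mm above the TCP reading. Releasing and opening.

>>> {"method": "carry_out", "body": {"motion": [[1,0,0,-4,0],[1,0,0,-10,0],[1,0,0,-25,0],[0,0,0,-45,0],[0,0,0,-45,0],[0,0,0,-45,0]]}}

```text
time: 8.05
tool_pos: [592.4, -85.1, 165.7]
tcp_rot: [-3.139, -0.001, 1.421]
contact_force: [0.2, 0.8, 1.3]
grip_width: 25.9
```

```bash
python3 - <<'E'
from plant import bot
import cv2,numpy as np,pickle
from h import *
A=[];d={}
for n,(x,y) in (("scene",(331,210)),("side",(293,190))):
    c=bot.capture(n);h=50;d[n]=c
    A.append(cv2.resize(c["color"][y-h:y+h,x-h:x+h,::-1],(400,400),interpolation=cv2.INTER_CUBIC))
cv2.imwrite("pics/w7.png",np.hstack(A));pickle.dump(d,open("caps7.pkl","wb"))
o=bot.get_obs();print(o["time"],o["tool_pos"],o["contact_force"],o["grip_width"])
t=o["tool_pos"];yw=o["tcp_rot"][2]
R=np.array([[np.cos(yw),np.sin(yw)],[np.sin(yw),-np.cos(yw)]])
for n in d:
    c=d[n];v,u=np.mgrid[100:300,200:420];v=v.ravel();u=u.ravel();P=world(c,u,v);P=P[c["depth"][v,u]>0]
    L=(P[:,:2]-t[:2])@R.T
    for xa in range(-50,60,10):
        row=[]
        for ya in range(-100,100,20):
            m=(abs(L[:,0]-xa-5)<5)&(abs(L[:,1]-ya-10)<10)&(P[:,2]>t[2]+12)
            row.append(int(P[m,2].min()-t[2]) if m.sum()>2 else -1)
        print(n,xa,row)
E
```

```text
8.15 [592.20044827 -85.0715898  165.26160624] [-0.34701064  0.41723965  0.32700213] 34.072437825892955
scene -50 [-1, -1, -1, -1, 225, 224, -1, -1, -1, -1]
scene -40 [95, 95, 101, 98, 99, 99, 99, 99, 98, 94]
scene -30 [98, 94, 109, 117, 97, 110, 117, 98, 105, 95]
scene -20 [107, 94, 137, 33, 28, 30, 33, 91, 136, 93]
scene -10 [97, 100, 194, 47, 28, 32, 32, 89, 136, 95]
scene 0 [98, 97, -1, -1, 29, 30, 33, 91, 136, 95]
scene 10 [136, -1, -1, -1, -1, 117, 49, 121, 135, 95]
scene 20 [-1, -1, -1, -1, -1, 112, 125, 122, 136, 95]
scene 30 [-1, -1, -1, -1, -1, -1, 118, -1, 136, 95]
scene 40 [-1, -1, -1, -1, -1, -1, -1, -1, -1, -1]
scene 50 [-1, -1, -1, -1, -1, -1, -1, -1, -1, -1]
side -50 [-1, -1, -1, -1, -1, -1, -1, -1, -1, -1]
side -40 [96, 137, 187, 194, 203, -1, -1, -1, -1, -1]
side -30 [95, 136, 137, 194, -1, -1, -1, -1, 100, 100]
side -20 [95, 137, 136, 47, -1, -1, -1, -1, 106, 104]
side -10 [95, 136, 136, 42, 178, 29, -1, -1, 96, 96]
side 0 [96, 136, 95, 38, -1, 28, 38, -1, 97, 95]
side 10 [96, 136, 101, 35, 31, 30, 32, 137, 101, 97]
side 20 [96, 111, 101, 117, 112, 100, 117, 110, 96, 95]
side 30 [97, 107, 99, 100, 101, 100, 100, 100, 99, 96]
side 40 [-1, -1, -1, -1, 227, 225, -1, -1, -1, -1]
side 50 [-1, -1, -1, -1, -1, -1, -1, -1, -1, -1]
```

View pics/w7.png

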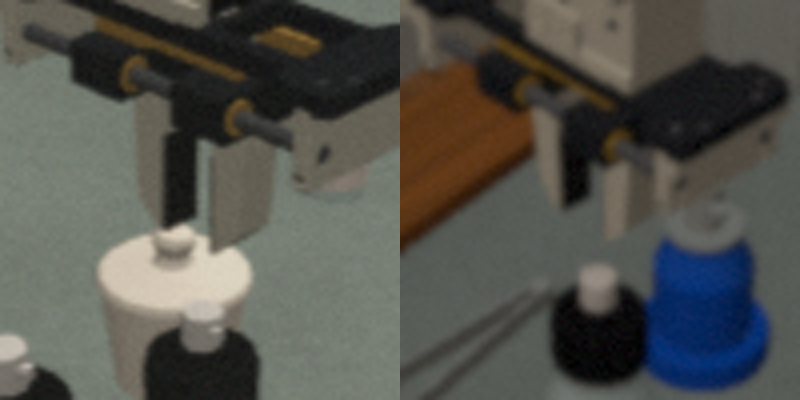

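The body begins 95 mm above the reading, which is 29 + 66, so the only error is a pure 29 mm z offset. The nozzle is back up, and the fingers are straddling its axis. I'll lower the open gripper to true z ≈ 101 (reading ≈ 72).

>>> {"method": "carry_out", "body": {"motion": [[0,0,0,0,0],[0,0,0,0,0],[0,0,0,10,0],[0,0,0,25,0],[0,0,0,40,0],[0,0,0,55,0],[0,0,0,70,0],[0,0,0,82,0],[0,0,0,92,0],[0,0,0,93,0]]}}

```text
time: 9.4
tool_pos: [591.5, -84.8, 71.5]
tcp_rot: [-3.137, -0.001, 1.421]
contact_force: [0.3, -0.4, -0.5]
grip_width: 91.7
```

```bash
python3 - <<'E'
from plant import bot
import cv2,numpy as np,pickle
A=[]
for n,(x,y) in (("scene",(331,245)),("wrist",(320,260))):
    c=bot.capture(n);h=40 if n=="scene" else 200
    A.append(cv2.resize(c["color"][y-h:y+h,x-h:x+h,::-1],(400,400),interpolation=cv2.INTER_CUBIC))
cv2.imwrite("pics/w8.png",np.hstack(A))
o=bot.get_obs();print(o["time"],o["tool_pos"],o["contact_force"],o["moment"],o["grip_width"])
E
```

```text
9.5 [592.10803483 -84.99217797  72.4265982 ] [-0.82660895  0.26051031  0.09334705] [-0.02800783 -0.09964991 -0.01019655] 91.96703675746994
```

View pics/w8.png

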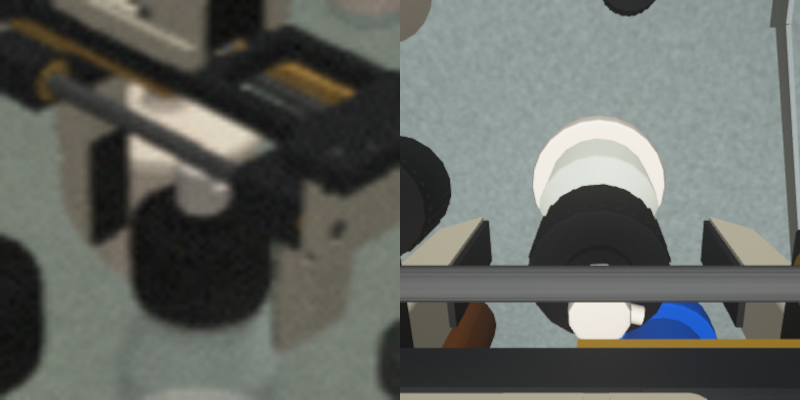

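The cap sits centred between the open fingers, at wrist crop (599,230), with the finger edges at 485 and 710. Closing.

>>> {"method": "carry_out", "body": {"motion": [[1,0,0,0,0],[1,0,0,0,0],[1,0,0,0,0],[1,0,0,0,0],[1,0,0,0,0],[1,0,0,0,0]]}}

```text
time: 10.25
tool_pos: [592.2, -85.0, 72.5]
tcp_rot: [-3.139, -0.001, 1.421]
contact_force: [0.2, 0.0, 0.8]
grip_width: 51.9
```

>>> {"method": "carry_out", "body": {"motion": [[1,0,0,0,2],[1,0,0,0,4],[1,0,0,0,4]]}}

```text
time: 10.62
tool_pos: [592.1, -85.0, 72.5]
tcp_rot: [-3.139, -0.001, 1.35]
contact_force: [0.5, 0.5, 1.0]
grip_width: 51.6
```

```bash
python3 - <<'E'
from plant import bot
o=bot.get_obs();print(o["time"],o["tool_pos"],o["tcp_rot"],o["contact_force"],o["moment"],o["grip_width"])
E
```

```text
10.625 [592.14652486 -84.9659546   72.49542918] [-3.13862278e+00 -7.79502910e-04  1.35023707e+00] [0.47105496 0.50235281 0.95172359] [ 0.03136202 -0.07871395  0.02342145] 51.62753890695998
```

>>> {"method": "carry_out", "body": {"motion": [[1,0,0,0,2],[1,0,0,0,4],[1,0,0,0,4]]}}

```text
time: 11.0
tool_pos: [592.2, -85.0, 72.5]
tcp_rot: [-3.139, -0.001, 1.28]
contact_force: [-0.1, 0.4, 1.0]
grip_width: 52.2
```

```bash
cat > m.py <<'E'
from plant import bot
o=bot.get_obs();print(o["time"],o["tool_pos"].round(2),o["tcp_rot"].round(4),o["contact_force"].round(2),o["moment"].round(3),o["grip_width"],o["joint_positions"][5])
E
python3 m.py
```

```text
11.0 [592.17 -84.98  72.48] [-3.1386e+00 -5.0000e-04  1.2798e+00] [-0.1   0.42  0.97] [ 0.004 -0.06  -0.036] 52.1664718594793 0.019723175654729096
```

>>> {"method": "carry_out", "body": {"motion": [[1,0,0,0,2],[1,0,0,0,4],[1,0,0,0,4]]}}

```text
time: 11.38
tool_pos: [592.2, -85.0, 72.5]
tcp_rot: [-3.139, -0.0, 1.209]
contact_force: [0.0, 0.2, -0.7]
grip_width: 51.6
```

```bash
python3 m.py
```

```text
11.375 [592.16 -85.01  72.48] [-3.1386e+00 -3.0000e-04  1.2094e+00] [ 0.03  0.24 -0.71] [ 0.019 -0.16  -0.016] 51.58161138202285 0.09014653478826198
```

>>> {"method": "carry_out", "body": {"motion": [[1,0,0,0,2],[1,0,0,0,4],[1,0,0,0,4]]}}

```text
time: 11.75
tool_pos: [592.2, -85.1, 72.5]
tcp_rot: [-3.139, 0.0, 1.139]
contact_force: [-0.1, -0.0, 0.6]
grip_width: 51.8
```

```bash
python3 m.py
```

```text
11.75 [592.17 -85.05  72.49] [-3.1386  0.      1.139 ] [-0.1  -0.04  0.61] [ 0.025 -0.124 -0.033] 51.82278383508921 0.1605610408190932
```

>>> {"method": "carry_out", "body": {"motion": [[1,0,0,0,2],[1,0,0,0,4],[1,0,0,0,4]]}}

```text
time: 12.12
tool_pos: [592.2, -85.1, 72.5]
tcp_rot: [-3.139, 0.0, 1.069]
contact_force: [0.2, 0.9, 0.2]
grip_width: 52.0
```

```bash
python3 m.py
```

```text
12.125 [592.2  -85.08  72.48] [-3.1387e+00  2.0000e-04  1.0686e+00] [0.19 0.9  0.18] [ 0.01  -0.142  0.011] 52.03396146002645 0.23098622679910316
```

0.35 rad with no resistance. I'll check that the cap is actually turning with the fingers, by the spout.

```bash
python3 - <<'E'
from plant import bot
import cv2,numpy as np
A=[]
for n,(x,y,h) in {"scene":(331,245,40),"wrist":(320,280,120)}.items():
    c=bot.capture(n)
    A.append(cv2.resize(c["color"][y-h:y+h,x-h:x+h,::-1],(400,400),interpolation=cv2.INTER_CUBIC))
cv2.imwrite("pics/w9.png",np.hstack(A))
E
```

```text
(no output)
```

View pics/w9.png

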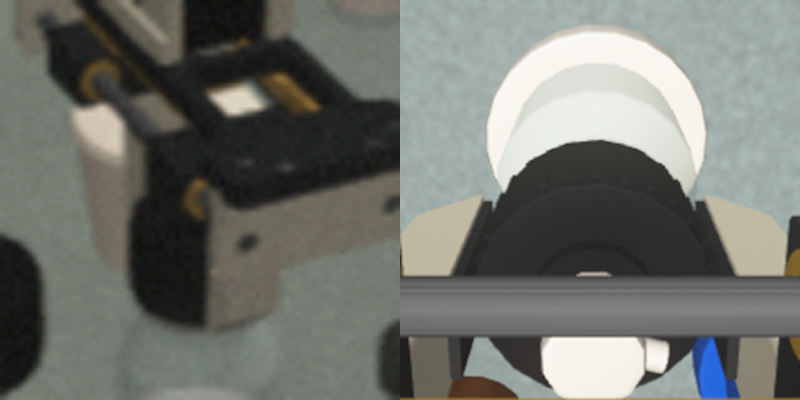

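In the wrist view the spout still points right at (655,357), as it did before, although the gripper has turned 20°. So the cap turns with the fingers, and this is the right way. Continuing towards 1.1 rad.

>>> {"method": "carry_out", "body": {"motion": [[1,0,0,0,3],[1,0,0,0,6],[1,0,0,0,9],[1,0,0,0,12],[1,0,0,0,12]]}}

```text
time: 12.85
tool_pos: [592.2, -85.1, 72.5]
tcp_rot: [-3.139, 0.001, 0.861]
contact_force: [-1.0, -0.6, -0.1]
grip_width: 51.8
```

```bash
python3 m.py
```

```text
12.85 [592.15 -85.14  72.49] [-3.1388e+00  9.0000e-04  8.6050e-01] [-1.04 -0.59 -0.14] [-0.048 -0.063 -0.035] 51.835643763573735 0.4390557162804017
```

>>> {"method": "carry_out", "body": {"motion": [[1,0,0,0,3],[1,0,0,0,6],[1,0,0,0,9],[1,0,0,0,12],[1,0,0,0,15],[1,0,0,0,15]]}}

```text
time: 13.6
tool_pos: [592.1, -85.2, 72.5]
tcp_rot: [-3.139, 0.002, 0.6]
contact_force: [-0.0, -0.0, 0.1]
grip_width: 51.7
```

```bash
python3 m.py
```

```text
13.6 [592.13 -85.2   72.5 ] [-3.1392e+00  1.7000e-03  6.0020e-01] [-0.02 -0.02  0.12] [ 0.027 -0.007  0.005] 51.72488739397218 0.6993545622608223
```

>>> {"method": "carry_out", "body": {"motion": [[1,0,0,0,4],[1,0,0,0,8],[1,0,0,0,12],[1,0,0,0,16],[1,0,0,0,16]]}}

```text
time: 14.22
tool_pos: [592.2, -85.3, 72.5]
tcp_rot: [-3.14, 0.002, 0.323]
contact_force: [0.3, -1.1, -0.5]
grip_width: 52.2
```

```bash
python3 m.py
```

```text
14.225 [592.16 -85.26  72.48] [-3.1399e+00  2.3000e-03  3.2300e-01] [ 0.25 -1.13 -0.47] [-0.013 -0.08   0.005] 52.23216410466607 0.9765417230238547
```

Turned 1.10 rad with no resistance. Lifting slowly.

>>> {"method": "carry_out", "body": {"motion": [[1,0,0,-2,0],[1,0,0,-4,0],[1,0,0,-7,0],[1,0,0,-10,0],[1,0,0,-10,0]]}}

```text
time: 14.85
tool_pos: [592.3, -85.3, 82.9]
tcp_rot: [-3.14, 0.002, 0.323]
contact_force: [-0.1, 0.4, -0.9]
grip_width: 51.9
```

```bash
python3 m.py
```

```text
14.85 [592.33 -85.28  82.88] [-3.1402e+00  1.8000e-03  3.2320e-01] [-0.14  0.39 -0.92] [-0.025 -0.046  0.039] 51.941496547716234 0.9764055230247142
```

>>> {"method": "carry_out", "body": {"motion": [[1,0,0,-8,0],[1,0,0,-20,0],[1,0,0,-35,0],[1,0,0,-50,0],[1,0,0,-65,0],[1,0,0,-80,0],[1,0,0,-92,0],[1,0,0,-95,0],[1,0,0,-95,0],[1,0,0,-95,0]]}}

```text
time: 16.1
tool_pos: [592.2, -85.3, 177.2]
tcp_rot: [-3.139, 0.003, 0.323]
contact_force: [0.1, 0.1, -0.7]
grip_width: 52.1
```

```bash
python3 - <<'E'
from plant import bot
import cv2,numpy as np
from h import *
A=[];K={}
for n,(x,y,h) in {"scene":(331,230,70),"side":(293,210,70)}.items():
    c=bot.capture(n);K[n]=c
    A.append(cv2.resize(c["color"][y-h:y+h,x-h:x+h,::-1],(400,400),interpolation=cv2.INTER_CUBIC))
    cv2.imwrite(f"pics/{n}10.png",c["color"][:,:,::-1])
cv2.imwrite("pics/w10.png",np.hstack(A))
E
python3 m.py
```

```text
16.2 [592.25 -85.31 177.28] [-3.1395e+00  2.8000e-03  3.2310e-01] [ 0.32  0.2  -1.03] [-0.026 -0.055  0.046] 52.273148316203425 0.976440875052294
```

View pics/w10.png

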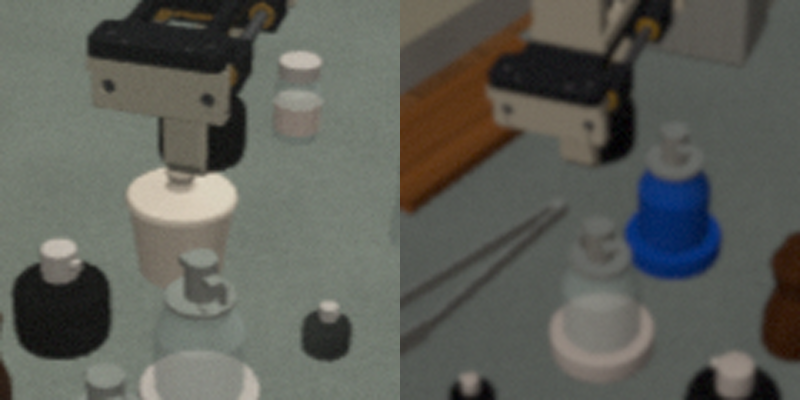

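View pics/scene10.png

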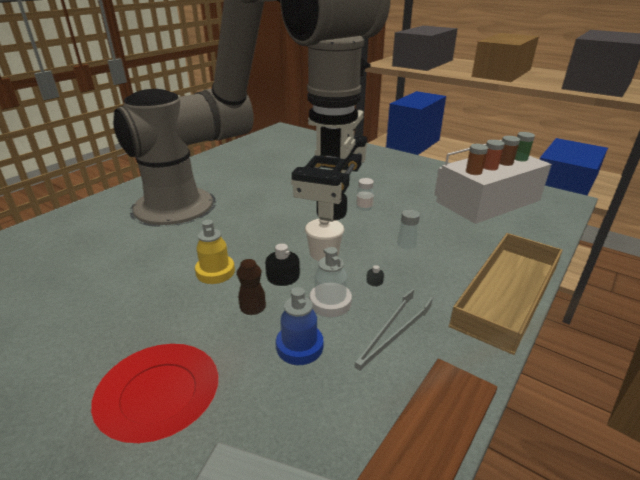

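The cap is off: it is black in the gripper at crop (205,130) (left view), the neck is bare at (200,270), and everything else is where it was. Handing in.

```bash
python3 -c "
from plant import bot
print(bot.close_job())"; python3 m.py
```

```text
the job is handed in; nothing more can be done
None
the job is handed in; nothing more can be done
```

I pressed the nozzle right down, let it spring back, unscrewed the cap and lifted it off. The job was handed in at about 16 s with the cap still in the gripper.

- **Pressing:** the force rose to 6.7 N against the hard stop, and the pictures show the nozzle back up afterwards.
- **Turning:** I turned the cap clockwise seen from above. It met no resistance and kept turning with the fingers, which the spout confirmed in one picture at 0.35 rad. That was the right way at the first try, so I never hit the wrong-way stop. I went to 1.10 rad and lifted from there without resistance.
- **Last checks:** the opening is 52 mm, the tool is level within about 0.003 rad, and the pull on the wrist is about the cap's weight. By the arm's travel, the cap's underside is about 205 mm above the board, some 77 mm above the neck's top. The neck is bare in both fixed views, and nothing else looks moved in the scene view. I did not measure the bystanders' positions.
- **What disagreed:** the reported TCP height was about 29 mm too low compared with the cameras. At a reading of 151.5 mm the tips were still well above the 156 mm nozzle. Contact at the nozzle and depth readings of the gripper's body confirmed the offset, so I corrected all heights for it.

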